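# Jack up the tailstock end of the pen lathe and hold it for packing

## Robot

A 6-joint arm with a two-finger parallel gripper is mounted at the origin on a cart in front of the work surface, level with it; the furniture and walls round the work are solid. World frame = base frame: x ahead of the robot, y to its left, z up, the work surface at z = 0. Lengths are in m, angles in rad, forces in N, time in s.
With the tool pointing down it reaches from about 0.375 to 0.9 m from the base axis. Payload 3.1 kg.
Tool frame: the origin (TCP) lies between the finger pads; the fingertips stand robot.finger_overhang ahead of it and the grasp point (between the pads) lies 3 mm ahead of it (robot.finger_overhang is the distance from the TCP to the fingertips, in m); z points along the fingers, y is the line along which they close (so a half turn about z gives the same grasp; the last joint's range is limited). The gripper opens to 87 mm and grips with 3 to 60 N. Pads are 19 mm wide; open, the fingers measure 117 mm over their backs; the gripper's body (75 mm by 190 mm) begins 51 mm behind the grasp point.
Start: joints at [-1.476, 0.527, 1.433, -0, 1.181, -0.178], TCP at [0.169, -0.602, 0.22] pointing down, gripper open.
Joint ranges: [-3.08, 3.08], [-0.75, 2.2], [0.22, 2.44], [-1.43, 4.57], [0, 2.65], [-2.85, 2.85]. Speed limits (rad/s): [2.79, 2.79, 3.14, 3.14, 3.14, 3.14].

## Interface

Orientations are given as a unit quaternion [x, y, z, w].
In Python, from rig import get_obs, vision, hand_in, nets, robot gives the robot as it stands.
- The arm moves only by the tool apply_moves, never from a script. Its argument "series" is a list of rows, each an object with "offset": the shift along the world's x, y, z in cm, a list of three; "rot": the turn, a rotation vector about the world's x, y, z in degrees, a list of three. A call has 1 to 20 rows; each row is the pose to reach, as a shift and turn from the pose commanded when the call began; what a row does not reach only later rows make up. A row lasts 1/10 s, in which the tool goes at most 50 mm and 8.59 degrees, less where a joint would pass 70% of its speed; a pose out of reach is approached as far as the arm can. A call with a gripper value outside its range is refused whole. "hand" is the opening, from 0 (shut) to 1 (fully open), set as the call begins (left out, the last holds). The fingers move at their own pace and stop on an object; "newtons" is the grip in N (left out, the last holds). Time passes only in rows, so rows that repeat a pose let the fingers close. It gives the time, the measured TCP pose, the force, the opening and the grip force at its end, in the units of the state.
- get_obs(): the state, without advancing time (a new reading comes with each control period).
- vision.camera(name): name is "scene" or "top" or "wrist"; returns the picture (420x560x3 uint8, red, green, blue); there is no depth.
- vision.calibration(name): a dict with "K" (3x3 intrinsics, pixels), "R" (3x3) and "t" (3): a world point X has camera coordinates R X + t. Camera axes: x right, y down, z forward; pixel columns grow to the right and rows downward; lengths in m; the calibration is good to about 2 mm. A picture is of the moment at which its call begins: read the wrist's pose just before it. calibration takes no time and is no camera call; for the wrist camera it gives the pose at the moment of the call.
- hand_in(): hands the job in; it is judged then, once.
Trained networks look in the newest picture that a camera, given by its name, has taken for a name from the list of things; names that differ only in an ending like _2 or _b are one class to them, and where a whole thing is asked for, a point or a joint stands for the part that bears it (a point fixed in the world has none). Each returns a list of dicts, best first, with "conf" (0 to 1); they miss things now and then, are a little off and sometimes report something else, mostly with a low value. They report only what shows in the picture. A call takes as long as a camera call.
- nets.search_frame(camera, query): "centre" ([x, y, z] in m, in world coordinates, good to about 4 mm: the middle of the surface that is visible of it).
- nets.spot_point(camera, query): "centre" ([x, y, z] in m, in world coordinates, good to about 4 mm: a listed point, or the origin of a listed thing).
The state is a dict: "time": time; "q": joint angles; "joint_velocities": joint speeds; "joint_torque": joint torques, N m; "position": TCP position; "tool_rot": TCP orientation; "ft_force": force on the tool from outside, world axes, zero at the start; "moment": the same for the moment, N m; "grip_width": finger opening in m; "grip_force": force on a finger pad.
Only numpy, scipy, OpenCV 4.12 (cv2) and the standard library are available. Lean on these libraries where they do the work, as an engineer would, in place of code of your own. Each camera call takes 0.05 s, during which the arm holds its last target. There are 200 camera calls.

## Task

Raise the tailstock end of the small green lathe so that I can slip the 12 mm plywood packer under its feet. The red ratchet jack was left with its saddle up, so squeeze its yellow trigger against the black grip until the saddle has dropped right down, set the jack on the bench with its saddle centred under the lifting pad (below the yellow spot on the lug at the lathe's tailstock end) and let go of it; then pump the jack's handle with full strokes, letting it spring right up in between, until both tailstock feet are more than 12 mm off the bench. Finish with the handle pressed all the way down and keep holding it there; do not shove the lathe or lean on it, and leave the packer, the blue bottle and the tape measure where they are.

Things in the scene. Friction and masses are not known exactly. Their poses are not given: they have to be found in the camera images.
- jack: Small red ratchet jack, 0.95 kg, loose on the bench. Origin on its underside, straight below the saddle's centre; its x axis points forward (the end that goes under the load), z up. Base 6 mm thick, x from -197 to 26, y from -38 to 38 mm; column guide at the front 70 mm high. Carrying grip and trigger stand behind it at y = -12 mm, the pump handle on the +y side points back and up.
- jack_grip (a point): Centre of the jack's fixed carrying grip, an upright black rubber block 18 (x) x 26 (y) x 46 mm (z); at x = -86, y = -12, z = 96 mm in the jack's frame, its top at z = 119 mm. The yellow trigger stands before it, towards +x.
- saddle_top (a point): Centre of the upper face of the jack's round steel saddle (40 mm across, with a rim 2.5 mm high and 33 mm inside), on the jack's x = 0, y = 0; 86 mm above the bench when right down.
- saddle (a joint): Height of the jack's saddle above its lowest position, 0 to 0.047 m; starts at about 0.023, 0.031 or 0.039. It falls by its own weight while the trigger is squeezed; else the ratchet holds it (8 mm teeth). A full stroke of the pump handle lifts it about 20 mm, and it settles back to about 16 mm as the handle comes up; a third stroke gains only about 8 mm.
- trigger (a joint): Sprung release trigger of the jack: 0 released, 0.19 rad fully squeezed towards the fixed grip behind it. Needs 2 to 4 N at the pad and springs back when let go; above 0.13 it frees the ratchet. It also clicks by up to 0.1 as the saddle is pumped up.
- trigger_pad (a point): Middle of the yellow trigger blade (9 mm thick, 24 mm wide, 36 mm high); released it lies at x = -58, y = -12, z = 98 mm in the jack's frame. Trigger and grip together measure 42 mm along the jack's x, squeezed 29 mm; held squeezed, they serve to lift and carry the jack.
- pump_handle (a joint): Pump handle of the jack: 0 fully up (30 degrees above level, sprung back there by itself), 0.63 rad fully down (6 degrees below level). Pushing it down at its grip takes about 3 N empty and 10 to 20 N under the lathe. The ratchet begins to lift at about 0.2 rad.
- handle_pad (a point): Point on top of the pump handle's black rubber grip (74 mm long, 24 mm wide, 18 mm thick, flat on top), 125 mm from the hinge, 19 mm short of the grip's end. Handle up it lies at x = -162, y = 30, z = 122 mm in the jack's frame, fully down at x = -183, y = 30, z = 48 mm.
- pump_handle_hinge (a point): The pump handle's hinge, in the plane of the handle; its axis is the jack's y. At x = -58, y = 30, z = 52 mm in the jack's frame.
- lathe: Small green pen lathe, about 6 kg, loose on four rubber feet. Origin below its middle at bench level, y axis along the bed: headstock towards +y, tailstock towards -y, operator's side -x. Bed 320 x 124 mm, top at z = 117 mm; tailstock up to z = 231 mm, back to y = -176 mm. At the tailstock end a lug 50 mm wide juts out to y = -225 mm, its underside at z = 104 mm; a yellow spot on it marks the pad.
- lift_pad (a point): Centre of the lower face of the lifting pad, a round steel stud 15 mm across and 6 mm long below the lug at the lathe's tailstock end, straight below the yellow spot; at y = -205, z = 98 mm in the lathe's frame. The jack goes under it from the open end, its x along the lathe's +y.
- front_tail_foot (a point): Underside of the lathe's foot at the tailstock end, operator's side; z = 0 when it stands on the bench.
- back_tail_foot (a point): Underside of the lathe's other foot at the tailstock end; z = 0 when it stands on the bench.
- packer: Plywood packing strip 40 x 110 x 12 mm lying on the bench (origin at the centre of its underside); leave it alone.
- dye_bottle: Small blue bottle with a black cap, 27 mm across, 88 mm high, standing (origin at the centre of its underside); leave it alone.
- tape_measure: Grey tape measure 32 x 70 x 64 mm (origin at the centre of its underside); leave it alone.

How it is judged:
On the way, in this order (a step that is already met when the one before it is completed fails the run):
1. the trigger is squeezed and the saddle has dropped right down (value of joint trigger above 0.13 rad and value of joint saddle below 0.003 m and contact force between the fingers and jack above 2 N), for 0.1 s.
2. the jack stands on the bench, let go, with its lowered saddle under the lifting pad (within 10 mm) (horizontal distance between saddle_top and lift_pad below 0.01 m and value of joint saddle below 0.005 m and value of joint trigger below 0.05 rad and angle between jack's own z axis and vertical below 0.05 rad and height (world z) of jack below 0.004 m and contact force between the fingers and jack below 0.5 N), for 0.1 s.
3. after a stroke the handle is up again and the ratchet holds the raised saddle (value of joint pump_handle below 0.12 rad and value of joint saddle above 0.012 m), for 0.1 s.
At the end, for the whole second after the job is handed in: Fingers hold the pump handle down (over 0.55 rad, over 2 N on the jack); the saddle carries the lathe (over 5 N) within 13 mm of the pad; both tailstock feet over 12 mm up; jack within 0.06 rad, lathe 0.12 rad of level, steady; trigger free; robot not touching the lathe (value of joint pump_handle above 0.55 rad and contact force between the fingers and jack above 2 N and contact force between jack and lathe above 5 N and height (world z) of each of front_tail_foot, back_tail_foot above 0.012 m and horizontal distance between saddle_top and lift_pad below 0.013 m and angle between lathe's own z axis and vertical below 0.12 rad and angle between jack's own z axis and vertical below 0.06 rad and contact force between each of the arm, the fingers and lathe below 0.5 N and linear speed of lathe below 0.02 m/s and value of joint trigger below 0.13 rad); the arm keeps its last pose, push and grip.
It fails at once if the robot pushes on the lathe (over 10 N) (contact force between any of the arm, the fingers and lathe above 10 N).
It fails at once if the lathe is shoved out of its place (over 30 mm) (distance of lathe from where it was at the start of the episode above 0.03 m).
It fails at once if the jack is tipped over (angle between jack's own z axis and vertical above 0.5 rad).
It fails at once if the packer, the bottle or the tape measure is disturbed (over 20 mm) (distance of any of packer, dye_bottle, tape_measure from where it was at the start of the episode above 0.02 m).
It also fails if it takes over 51 s, if anything falls off the work surface, if the arm or the gripper's body presses on something with over 40 N, if the wrist force passes 120 N, or if a joint passes its speed limit or range.

## Working session

There is one attempt and no reset: what is moved stays moved. The work goes in short steps, Python scripts to look and compute and a tool call to move; the robot and the scene stay as the last step left them, time stands still between calls to the robot, and variables do not carry over. Pictures are saved under pics/ and viewed, at most 10 in all, crops included, and the job is handed in when it is done.

Besides the shell and the picture viewer there is one more tool, called after "Request:" as a command line: name --argument value ..., lists and objects as JSON in quotes. apply_moves: Moves the arm, as the interface text tells. Its arguments: {"type":"object","properties":{"series":{"type":"array"},"hand":{"type":"number"},"newtons":{"type":"number"}},"required":["series"]}

```bash
mkdir -p pics; cat > h.py <<'E'
from rig import get_obs, vision, hand_in, nets, robot
import numpy as np, cv2
def save(c,n):
    im=vision.camera(c); cv2.imwrite(f'pics/{n}.png',im[:,:,::-1]); return im
def pts(c,names,k=2):
    for n in names:
        for d in nets.spot_point(c,n)[:k]: print(c,n,np.round(d['centre'],4),round(d['conf'],2))
E
python3 - <<'E'
from h import *
s=save('scene','s0');t=save('top','t0')
N=['jack','jack_grip','trigger_pad','saddle_top','handle_pad','pump_handle_hinge','lathe','lift_pad','packer','dye_bottle','tape_measure']
pts('scene',N,1);pts('top',N,1)
o=get_obs();print(o['time'],o['position'],o['tool_rot'],o['grip_width'],robot.finger_overhang)
cv2.imwrite('pics/b0.png',cv2.resize(np.vstack([s,t])[:,:,::-1],(400*1,600)))
E
```

```text
scene jack [ 0.5376 -0.1122 -0.0009] 0.67
scene jack_grip [ 0.5972 -0.1695  0.095 ] 0.94
scene trigger_pad [ 0.5811 -0.1462  0.0999] 0.39
scene handle_pad [ 0.6105 -0.259   0.1219] 0.59
scene pump_handle_hinge [ 0.5517 -0.1722  0.05  ] 0.78
scene lathe [ 0.6046  0.2134 -0.0036] 0.86
scene lift_pad [0.5658 0.0139 0.1033] 0.62
scene packer [ 0.4133  0.1725 -0.001 ] 0.67
scene dye_bottle [7.881e-01 2.420e-02 7.000e-04] 0.58
scene tape_measure [ 0.7652 -0.163  -0.001 ] 0.64
top jack [ 0.5381 -0.1087 -0.0011] 0.92
top jack_grip [ 0.6018 -0.174   0.0973] 0.93
top trigger_pad [ 0.5781 -0.1458  0.1016] 0.56
top saddle_top [ 0.5419 -0.1127  0.123 ] 0.79
top handle_pad [ 0.6163 -0.2576  0.1217] 0.83
top pump_handle_hinge [ 0.5474 -0.171   0.0534] 0.74
top lathe [6.092e-01 2.116e-01 2.000e-04] 0.74
top lift_pad [0.5686 0.0102 0.0978] 0.94
top packer [ 0.4104  0.1728 -0.0038] 0.58
top dye_bottle [ 0.7895  0.0223 -0.0015] 0.7
top tape_measure [ 0.7729 -0.1591  0.0024] 0.7
1.2 [ 0.16902497 -0.60168229  0.21984831] [ 9.90646548e-01  1.36452987e-01  1.45395831e-05 -9.93628637e-06] 0.08676221716773096 0.022
```

View pics/s0.png

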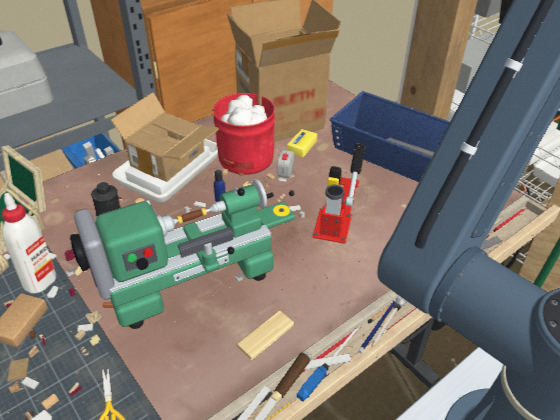

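View pics/t0.png

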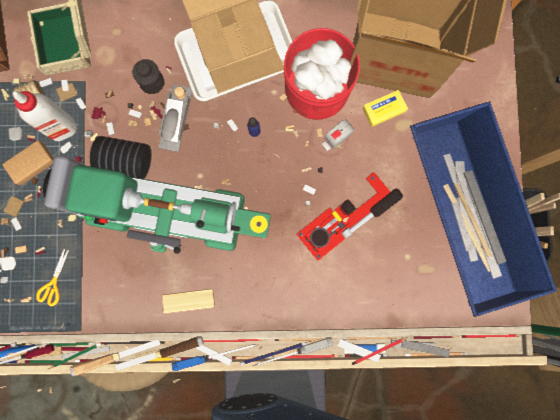

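Jack is at about (320,235) in the top view, pointing up-left to the lathe; the lug's yellow spot is at (259,224). Next I fit the poses.

```bash
cat >> h.py <<'E'
J={'jack':(0,0),'saddle_top':(0,0),'jack_grip':(-86,-12),'trigger_pad':(-58,-12),'handle_pad':(-162,30),'pump_handle_hinge':(-58,30)}
L={'lathe':(0,0),'lift_pad':(0,-205)}
def fit(M,cams,n=1,skip=()):
    A=[];B=[];W=[]
    for c in cams:
        for i in range(n):
            vision.camera(c)
            for k,v in M.items():
                if k in skip: continue
                d=nets.spot_point(c,k)
                if d and d[0]['conf']>.35: A.append(np.array(v)/1e3);B.append(d[0]['centre'][:2]);W.append(1)
    A=np.array(A);B=np.array(B)
    from scipy.optimize import least_squares
    T=lambda p:A@np.array([[np.cos(p[2]),np.sin(p[2])],[-np.sin(p[2]),np.cos(p[2])]])+p[:2]
    best=min((least_squares(lambda p:(T(p)-B).ravel(),[*B.mean(0),a],loss='soft_l1',f_scale=.004) for a in (0,1.5,3,4.5)),key=lambda r:r.cost)
    p=best.x; print('fit',np.round(p[:2],4),'yaw',round(np.degrees(p[2]),2),'n',len(A),'res',np.round((T(p)-B)*1e3,1).tolist()); return p
def at(p,x,y): c,s=np.cos(p[2]),np.sin(p[2]); return np.array([p[0]+c*x-s*y,p[1]+s*x+c*y])
def tool():
    o=get_obs(); from scipy.spatial.transform import Rotation as R
    y=R.from_quat(o['tool_rot']).as_matrix()[:,1]
    print('t',round(o['time'],2),'tcp',np.round(o['position'],4),'ytool',round(np.degrees(np.arctan2(y[1],y[0])),2),'w',round(o['grip_width'],4),'gf',np.round(o['grip_force'],1),'F',np.round(o['ft_force'],1))
E
python3 - <<'E'
from h import *
p=fit(J,['top','scene']);q=fit(L,['top','scene'],2)
print('pad',at(q,0,-.205),'grasp',at(p,-.0745,-.012)); tool()
E
```

```text
fit [ 0.5391 -0.1082] yaw 126.25 n 12 res [[2.5, 1.9], [-2.3, 3.9], [0.5, 2.0], [6.9, -3.5], [-3.4, 1.9], [-0.5, -3.9], [-1.5, 2.0], [-2.1, -2.3], [3.9, -0.8], [0.6, -0.6], [0.7, 1.3], [-2.4, -2.6]]
fit [0.608 0.213] yaw -11.26 n 7 res [[-0.7, 2.9], [-3.1, 4.4], [0.2, 1.9], [0.7, -2.3], [0.1, -0.9], [0.1, -1.4], [2.6, -3.7]]
pad [0.5679217 0.0119035] grasp [ 0.59287499 -0.16114937]
t 2.5 tcp [ 0.169  -0.6017  0.2198] ytool -74.31 w 0.0872 gf 0.0 F [0.4 0.8 0.6]
```

Request:
apply_moves --series '[{"offset": [42.4, 44.05, 0], "rot": [0, 0, 20.5]}, {"offset": [42.4, 44.05, 0], "rot": [0, 0, 20.5]}, {"offset": [42.4, 44.05, 0], "rot": [0, 0, 20.5]}, {"offset": [42.4, 44.05, 0], "rot": [0, 0, 20.5]}, {"offset": [42.4, 44.05, 0], "rot": [0, 0, 20.5]}, {"offset": [42.4, 44.05, 0], "rot": [0, 0, 20.5]}, {"offset": [42.4, 44.05, 0], "rot": [0, 0, 20.5]}, {"offset": [42.4, 44.05, 0], "rot": [0, 0, 20.5]}, {"offset": [42.4, 44.05, 0], "rot": [0, 0, 20.5]}, {"offset": [42.4, 44.05, 0], "rot": [0, 0, 20.5]}, {"offset": [42.4, 44.05, 0], "rot": [0, 0, 20.5]}, {"offset": [42.4, 44.05, 0], "rot": [0, 0, 20.5]}, {"offset": [42.4, 44.05, 0], "rot": [0, 0, 20.5]}, {"offset": [42.4, 44.05, 0], "rot": [0, 0, 20.5]}, {"offset": [42.4, 44.05, 0], "rot": [0, 0, 20.5]}, {"offset": [42.4, 44.05, 0], "rot": [0, 0, 20.5]}]' --hand 0.75

```text
time: 4.1
position: [0.5918, -0.1627, 0.2198]
tool_rot: [0.951, 0.31, -0.001, -0.0]
ft_force: [0.3, -0.7, -0.0]
grip_width: 0.0653
grip_force: 0.0
```

```bash
python3 - <<'E'
from h import *
tool(); save('wrist','w1'); pts('wrist',list(J),1)
E
```

```text
t 4.1 tcp [ 0.5918 -0.1627  0.2198] ytool -53.93 w 0.0653 gf 0.0 F [ 0.3 -0.7 -0. ]
wrist jack [ 0.5433 -0.1074 -0.0023] 0.75
wrist saddle_top [ 0.5383 -0.1069  0.1275] 0.74
wrist jack_grip [ 0.6009 -0.1719  0.0944] 0.61
wrist trigger_pad [ 0.5842 -0.1483  0.0984] 0.78
wrist handle_pad [ 0.6148 -0.2558  0.1243] 0.97
wrist pump_handle_hinge [ 0.5496 -0.1754  0.0521] 0.84
```

View pics/w1.png

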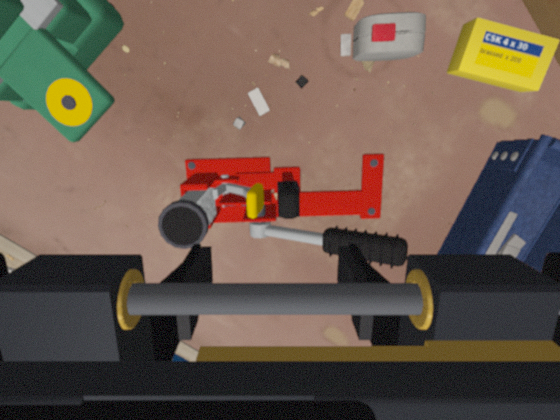

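The wrist view shows the trigger at (256,200) and the grip at (288,198) lined up with the fingers, and the yellow spot at (69,102). I'll turn those into positions.

```bash
cat >> h.py <<'E'
def px(c,u,v,z):
    k=vision.calibration(c); K,R,t=(np.array(k[a]) for a in 'KRt'); d=R.T@np.linalg.inv(K)@[u,v,1]; C=-R.T@t
    return C+d*(z-C[2])/d[2]
E
python3 - <<'E'
from h import *
im=cv2.imread('pics/w1.png'); hsv=cv2.cvtColor(im,cv2.COLOR_BGR2HSV)
m=((hsv[...,0]>20)&(hsv[...,0]<35)&(hsv[...,1]>180)&(hsv[...,2]>120)).astype('uint8')
for (x0,x1,y0,y1,z) in ((30,110,50,150,.117),(235,272,170,230,.112)):
    ys,xs=np.nonzero(m[y0:y1,x0:x1]); u,v=(xs.min()+xs.max())/2+x0,(ys.min()+ys.max())/2+y0
    print(u,v,len(xs),px('wrist',u,v,z))
print('grip top',px('wrist',288.5,198,.119),'base corners',px('wrist',373,163,.006),px('wrist',373,211,.006))
p=fit(J,['wrist','top'],2); print('grasp',at(p,-.0745,-.012))
E
```

```text
68.5 102.0 1475 [0.56636846 0.0137484  0.117     ]
254.5 201.0 406 [ 0.58502585 -0.1444847   0.112     ]
grip top [ 0.60503113 -0.1644918   0.119     ] base corners [ 0.67312703 -0.237142    0.006     ] [ 0.63064037 -0.27379056  0.006     ]
fit [ 0.54   -0.1073] yaw 127.38 n 15 res [[-3.6, 2.6], [2.6, -2.3], [1.9, 1.5], [0.0, -1.7], [2.5, -1.1], [0.9, 2.1], [-3.4, 0.6], [-0.0, -1.6], [-0.1, 1.6], [0.2, -1.6], [-1.7, 1.5], [2.1, 4.0], [1.3, -0.8], [0.8, 0.4], [-23.6, -240.5]]
grasp [ 0.59472785 -0.15917724]
```

Request:
apply_moves --series '[{"offset": [0.2, 0.2, -3], "rot": [0, 0, 1.4]}, {"offset": [0.2, 0.2, -7], "rot": [0, 0, 1.4]}, {"offset": [0.2, 0.2, -10], "rot": [0, 0, 1.4]}, {"offset": [0.2, 0.2, -11.8], "rot": [0, 0, 1.4]}, {"offset": [0.2, 0.2, -11.8], "rot": [0, 0, 1.4]}, {"offset": [0.2, 0.2, -11.8], "rot": [0, 0, 1.4]}]'

```text
time: 6.45
position: [0.5953, -0.1593, 0.102]
tool_rot: [0.947, 0.322, 0.0, 0.0]
ft_force: [-0.4, -0.4, 0.3]
grip_width: 0.0653
grip_force: 0.0
```

Request:
apply_moves --series '[{"offset": [0, 0, 0], "rot": [0, 0, 0]}, {"offset": [0, 0, 0], "rot": [0, 0, 0]}, {"offset": [0, 0, 0], "rot": [0, 0, 0]}, {"offset": [0, 0, 0], "rot": [0, 0, 0]}, {"offset": [0, 0, 0], "rot": [0, 0, 0]}, {"offset": [0, 0, 0], "rot": [0, 0, 0]}, {"offset": [0, 0, 0], "rot": [0, 0, 0]}, {"offset": [0, 0, 0], "rot": [0, 0, 0]}, {"offset": [0, 0, 0], "rot": [0, 0, 0]}, {"offset": [0, 0, 0], "rot": [0, 0, 0]}]' --hand 0 --newtons 30

```text
time: 7.45
position: [0.5982, -0.1615, 0.1037]
tool_rot: [0.947, 0.322, 0.003, 0.003]
ft_force: [4.5, -4.1, 3.2]
grip_width: 0.0177
grip_force: 31.1
```

```bash
python3 - <<'E'
from h import *
tool(); save('scene','s2'); pts('scene',['saddle_top'],1); save('top','t2'); pts('top',['saddle_top'],1); p=fit(J,['top','wrist'])
q=fit(L,['top','scene'],2); print(at(q,0,-.205))
a=cv2.imread('pics/s2.png')[120:270,260:420]; cv2.imwrite('pics/s2c.png',cv2.resize(a,None,fx=4,fy=4))
E
```

```text
t 7.45 tcp [ 0.5982 -0.1615  0.1037] ytool -52.39 w 0.0177 gf 31.1 F [ 4.5 -4.1  3.2]
top saddle_top [ 0.7671 -0.1595  0.0018] 0.43
fit [ 0.5386 -0.1006] yaw 121.74 n 7 res [[6.7, 2.6], [-245.9, -124.0], [27.0, -174.4], [0.2, 1.1], [-0.1, 3.2], [0.3, -0.8], [-9.6, 5.0]]
fit [0.6071 0.2129] yaw -10.91 n 8 res [[1.5, -0.9], [-2.0, 1.1], [-1.3, 1.4], [-0.4, 3.7], [2.5, 0.2], [2.1, -2.1], [-3.3, -1.9], [0.5, -0.7]]
[0.56831655 0.01157837]
```

View pics/s2c.png

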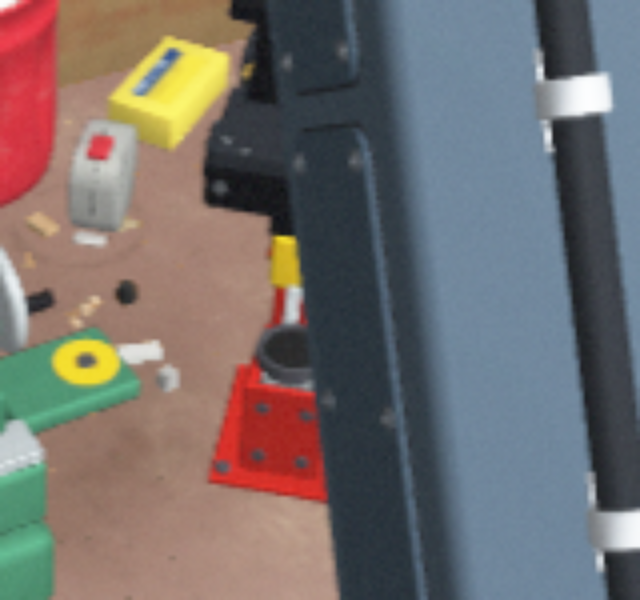

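The crop shows the saddle now low (crop 290,345), but a 17.7 mm grip is too thin for grip plus trigger. I'll check with the wrist camera.

```bash
python3 - <<'E'
from h import *
w=save('wrist','w2');tool();pts('wrist',list(J),1)
o=get_obs();k=vision.calibration('wrist')
for d in (0,.022):
    X=np.array(o['position'])-[0,0,d]; c=np.array(k['R'])@X+k['t']; c=np.array(k['K'])@c; print(c[:2]/c[2])
E
```

```text
t 9.0 tcp [ 0.5982 -0.1615  0.1037] ytool -52.39 w 0.0175 gf 31.1 F [ 3.5 -4.6  1.9]
wrist jack [ 0.5368 -0.1031 -0.0021] 0.56
wrist jack_grip [ 0.593  -0.1658  0.0923] 0.68
wrist trigger_pad [ 0.5878 -0.1504  0.0915] 0.75
[278.06161215 259.74540498]
[277.40065874 244.31628658]
```

View pics/w2.png

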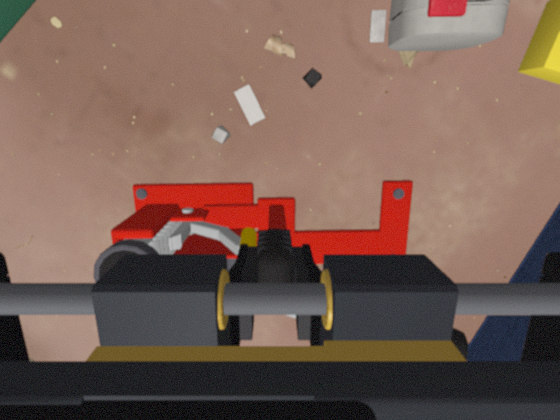

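```bash
python3 - <<'E'
import cv2
a=cv2.imread('pics/w2.png')[180:350,180:360]; a=cv2.resize(a,None,fx=3.4,fy=3.4,interpolation=cv2.INTER_CUBIC); cv2.imwrite('pics/w2c.png',cv2.convertScaleAbs(a,alpha=1.8,beta=25))
E
```

```text
(no output)
```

View pics/w2c.png

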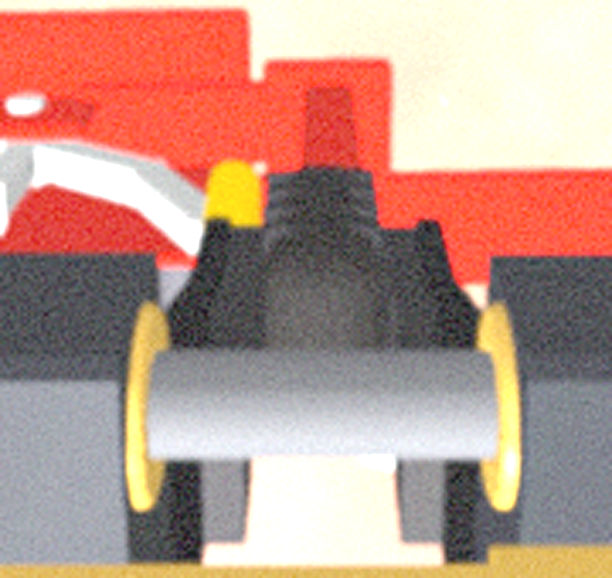

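The crop shows the fingertips touching the grip itself, with only the blade's foot showing beside it at crop (233,190). The 30 N grip may have over-travelled the trigger, so I'll lower it and read the width.

Request:
apply_moves --series '[{"offset": [0, 0, 0], "rot": [0, 0, 0]}, {"offset": [0, 0, 0], "rot": [0, 0, 0]}, {"offset": [0, 0, 0], "rot": [0, 0, 0]}]' --newtons 8

```text
time: 9.6
position: [0.5982, -0.1615, 0.1037]
tool_rot: [0.947, 0.322, 0.003, 0.003]
ft_force: [4.0, -4.5, 3.0]
grip_width: 0.018
grip_force: 10.9
```

Request:
apply_moves --series '[{"offset": [0, 0, 0], "rot": [0, 0, 0]}, {"offset": [0, 0, 0], "rot": [0, 0, 0]}, {"offset": [0, 0, 0], "rot": [0, 0, 0]}]' --hand 0.34

```text
time: 9.9
position: [0.599, -0.1622, 0.1059]
tool_rot: [0.947, 0.322, 0.004, 0.004]
ft_force: [1.4, -4.4, 14.1]
grip_width: 0.0282
grip_force: 6.8
```

```bash
python3 - <<'E'
from h import *
w=save('wrist','w3');tool();pts('wrist',list(J),1)
a=w[180:350,180:360,::-1]; a=cv2.resize(a,None,fx=3.4,fy=3.4,interpolation=cv2.INTER_CUBIC); cv2.imwrite('pics/w3c.png',cv2.convertScaleAbs(a,alpha=1.8,beta=25))
E
```

```text
t 9.95 tcp [ 0.5991 -0.1623  0.106 ] ytool -52.41 w 0.0284 gf 6.8 F [ 1.8 -4.7 14.3]
wrist jack [ 0.5377 -0.1035 -0.0018] 0.67
wrist jack_grip [ 0.5963 -0.1624  0.093 ] 0.82
wrist trigger_pad [ 0.5902 -0.1454  0.0946] 0.68
```

View pics/w3c.png

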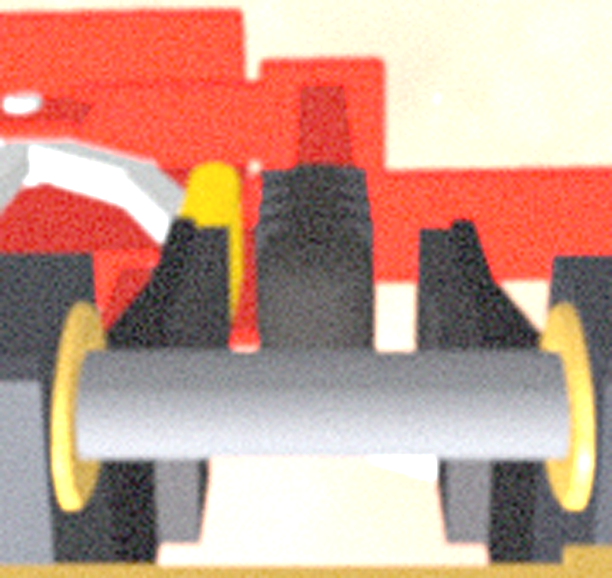

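Request:
apply_moves --series '[{"offset": [0.3, -0.3, 1], "rot": [0, 0, 0]}, {"offset": [0.3, -0.3, 3], "rot": [0, 0, 0]}, {"offset": [0.3, -0.3, 7], "rot": [0, 0, 0]}, {"offset": [0.3, -0.3, 11], "rot": [0, 0, 0]}, {"offset": [0.3, -0.3, 12], "rot": [0, 0, 0]}]'

```text
time: 10.75
position: [0.5998, -0.1626, 0.2265]
tool_rot: [0.947, 0.322, 0.003, 0.002]
ft_force: [0.2, -0.1, -0.3]
grip_width: 0.0298
grip_force: 0.0
```

```bash
python3 - <<'E'
from h import *
w=save('wrist','w4');tool();pts('wrist',list(J),1);p=fit(J,['wrist','top'],2,skip=('handle_pad',))
print([at(p,*np.array(J[k])/1e3).round(4) for k in ('jack_grip','trigger_pad')])
a=w[120:320,130:430,::-1]; cv2.imwrite('pics/w4c.png',cv2.resize(a,None,fx=2.6,fy=2.6,interpolation=cv2.INTER_CUBIC))
E
```

```text
t 10.8 tcp [ 0.5996 -0.1625  0.2262] ytool -52.41 w 0.0296 gf 0.0 F [ 0.2 -0.6  0.8]
wrist jack [ 0.5369 -0.1052 -0.0032] 0.74
wrist saddle_top [ 0.5305 -0.1014  0.0858] 0.88
wrist jack_grip [ 0.5954 -0.1632  0.094 ] 0.57
wrist trigger_pad [ 0.5799 -0.1376  0.0999] 0.65
wrist handle_pad [ 0.6095 -0.2436  0.1233] 0.76
wrist pump_handle_hinge [ 0.5437 -0.1699  0.052 ] 0.75
fit [ 0.5337 -0.1016] yaw 129.51 n 16 res [[-3.2, 0.8], [3.0, 1.1], [-32.1, -236.7], [-1.4, 1.3], [2.5, 3.3], [-3.2, 4.9], [1.3, -2.9], [2.5, 4.6], [2.5, -2.4], [4.0, 3.1], [-0.7, -0.3], [2.3, 0.8], [2.1, 3.0], [-93.6, -173.4], [-29.6, -233.5], [3.0, -1.0]]
[array([ 0.5976, -0.1603]), array([ 0.5798, -0.1387])]
```

View pics/w4c.png

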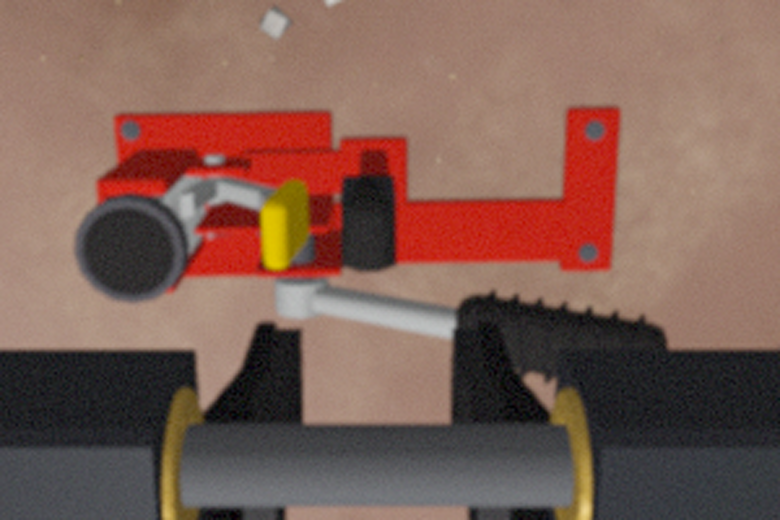

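Saddle is down (net: z 0.086) and the trigger at crop (285,225) has sprung back. I'll regrip centred across trigger and grip, stopping the fingers at about 28 mm.

Request:
apply_moves --series '[{"offset": [-0.7, 1.0, 0], "rot": [0, 0, 0]}, {"offset": [-0.7, 1.0, -1], "rot": [0, 0, 0]}, {"offset": [-0.7, 1.0, -5], "rot": [0, 0, 0]}, {"offset": [-0.7, 1.0, -9], "rot": [0, 0, 0]}, {"offset": [-0.7, 1.0, -12.2], "rot": [0, 0, 0]}, {"offset": [-0.7, 1.0, -12.2], "rot": [0, 0, 0]}, {"offset": [-0.7, 1.0, -12.2], "rot": [0, 0, 0]}]' --hand 0.78

```text
time: 13.0
position: [0.5908, -0.1519, 0.0995]
tool_rot: [0.947, 0.322, -0.0, -0.0]
ft_force: [-0.3, 0.0, 0.4]
grip_width: 0.0668
grip_force: 0.0
```

Request:
apply_moves --series '[{"offset": [0, 0, 0], "rot": [0, 0, 0]}, {"offset": [0, 0, 0], "rot": [0, 0, 0]}, {"offset": [0, 0, 0], "rot": [0, 0, 0]}, {"offset": [0, 0, 0], "rot": [0, 0, 0]}, {"offset": [0, 0, 0], "rot": [0, 0, 0]}, {"offset": [0, 0, 0], "rot": [0, 0, 0]}]' --hand 0.32 --newtons 10

```text
time: 13.6
position: [0.593, -0.1539, 0.1006]
tool_rot: [0.947, 0.322, 0.002, 0.002]
ft_force: [3.2, -4.5, -1.0]
grip_width: 0.031
grip_force: 6.7
```

Request:
apply_moves --series '[{"offset": [0, 0, 0], "rot": [0, 0, 0]}, {"offset": [0, 0, 0], "rot": [0, 0, 0]}, {"offset": [0, 0, 0], "rot": [0, 0, 0]}, {"offset": [0, 0, 0], "rot": [0, 0, 0]}]' --hand 0.31 --newtons 16

```text
time: 14.0
position: [0.5929, -0.1538, 0.1006]
tool_rot: [0.947, 0.322, 0.002, 0.002]
ft_force: [3.8, -4.1, 0.8]
grip_width: 0.0273
grip_force: 7.7
```

Request:
apply_moves --series '[{"offset": [0, 0, 0.3], "rot": [0, 0, 0]}, {"offset": [0, 0, 0.6], "rot": [0, 0, 0]}, {"offset": [0, 0, 0.6], "rot": [0, 0, 0]}, {"offset": [0, 0, 0.6], "rot": [0, 0, 0]}]'

```text
time: 14.4
position: [0.5896, -0.1514, 0.1049]
tool_rot: [0.947, 0.322, -0.001, -0.001]
ft_force: [-0.3, -0.0, -6.9]
grip_width: 0.0268
grip_force: 5.1
```

```bash
python3 - <<'E'
from h import *
w=save('wrist','w5');tool();pts('wrist',list(J),1)
p=fit(J,['wrist','top'],2); q=fit(L,['top','scene'],3); print(at(q,0,-.205))
E
```

```text
t 14.45 tcp [ 0.5897 -0.1514  0.1049] ytool -52.41 w 0.0268 gf 5.1 F [ 0.3 -0.1 -6.3]
wrist jack [ 5.337e-01 -1.020e-01 -4.000e-04] 0.77
wrist jack_grip [ 0.5877 -0.161   0.0964] 0.72
wrist trigger_pad [ 0.5838 -0.144   0.0938] 0.65
fit [ 0.5335 -0.0986] yaw 125.67 n 10 res [[-1.7, 1.8], [3.8, -4.7], [-7.1, 4.9], [-0.4, -0.2], [-3.2, 0.1], [7.9, -1.5], [2.3, -2.8], [6.3, 0.2], [-192.7, 20.2], [0.2, -2.3]]
fit [0.6069 0.2126] yaw -10.82 n 10 res [[0.5, 2.6], [-1.5, 2.5], [-0.2, -0.6], [-0.3, 5.1], [-181.6, 192.9], [-0.3, -5.9], [3.4, -0.2], [-0.4, -3.8], [1.7, -4.3], [2.2, -1.7]]
[0.56840552 0.01120769]
```

View pics/w5.png

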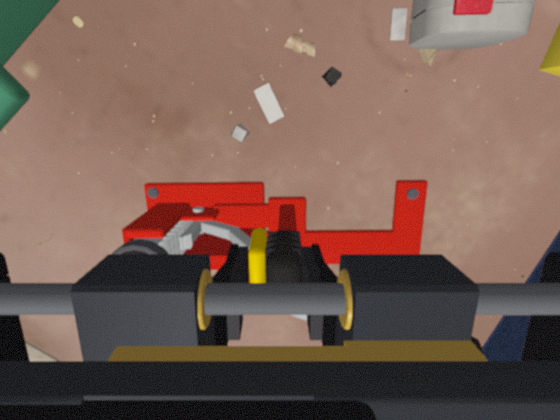

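The wrist view shows the yellow trigger (258,255) now pinned between the left finger and the grip. Now I lift slightly more, turn and carry the jack to a standoff.

Request:
apply_moves --series '[{"offset": [0, 0, 0], "rot": [0, 0, 0]}, {"offset": [0, 0, 0.3], "rot": [0, 0, 0]}, {"offset": [-0.3, 0.2, 0.4], "rot": [0, 0, -5]}, {"offset": [-0.7, 0.4, 0.4], "rot": [0, 0, -10]}, {"offset": [-1.1, 0.6, 0.4], "rot": [0, 0, -15]}, {"offset": [-1.5, 0.7, 0.4], "rot": [0, 0, -20]}, {"offset": [-1.9, 0.9, 0.4], "rot": [0, 0, -25]}, {"offset": [-2.3, 1.1, 0.4], "rot": [0, 0, -30]}, {"offset": [-2.7, 1.3, 0.4], "rot": [0, 0, -35]}, {"offset": [-3.1, 1.4, 0.4], "rot": [0, 0, -40]}, {"offset": [-3.4, 1.5, 0.4], "rot": [0, 0, -44]}, {"offset": [-3.7, 1.6, 0.4], "rot": [0, 0, -48.5]}, {"offset": [-3.7, 1.6, 0.4], "rot": [0, 0, -48.5]}, {"offset": [-3.7, 1.6, 0.4], "rot": [0, 0, -48.5]}]' --hand 0.295 --newtons 18

```text
time: 18.45
position: [0.5548, -0.1373, 0.1099]
tool_rot: [0.996, -0.094, 0.001, 0.001]
ft_force: [1.5, -4.0, -1.1]
grip_width: 0.026
grip_force: 2.2
```

```bash
python3 - <<'E'
from h import *
w=save('wrist','w6');tool();pts('wrist',list(J)+['lift_pad'],1)
p=fit(J,['wrist','top'],1)
E
```

```text
t 18.5 tcp [ 0.5548 -0.1372  0.1099] ytool -100.82 w 0.0257 gf 2.3 F [ 1.  -4.5 -1.2]
wrist jack [ 0.5036 -0.0639  0.0025] 0.83
wrist jack_grip [ 0.5444 -0.1386  0.0936] 0.87
wrist handle_pad [ 0.5406 -0.2237  0.1224] 0.91
wrist pump_handle_hinge [ 0.4951 -0.1319  0.053 ] 0.55
wrist lift_pad [0.5669 0.0089 0.0966] 0.68
fit [ 0.4981 -0.0647] yaw 114.62 n 7 res [[-4.3, 3.1], [0.1, 0.5], [-0.3, -3.1], [1.2, 1.3], [-1.1, 3.7], [4.8, -3.2], [-0.0, -2.3]]
```

View pics/w6.png

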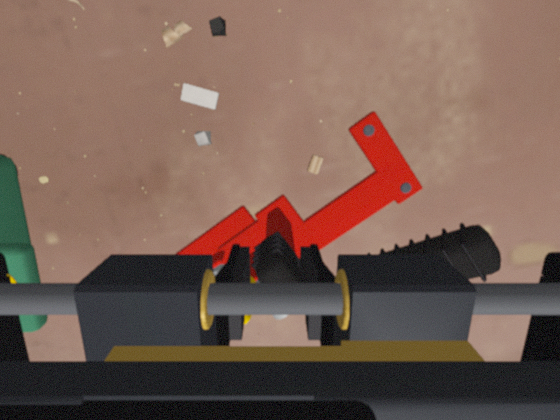

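The jack slipped in yaw: its rear foot is at (385,160) in the wrist view, fit yaw 115°. I'll set it down and regrip the black grip across its sides (jack y), which is rigid and leaves the trigger free.

Request:
apply_moves --series '[{"offset": [0, 0, -0.5], "rot": [0, 0, 0]}, {"offset": [0, 0, -0.9], "rot": [0, 0, 0]}]'

```text
time: 19.75
position: [0.5543, -0.1364, 0.1011]
tool_rot: [0.995, -0.095, 0.0, 0.0]
ft_force: [2.5, -3.3, 4.7]
grip_width: 0.0259
grip_force: 3.1
```

Request:
apply_moves --series '[{"offset": [0, 0, 0], "rot": [0, 0, 0]}, {"offset": [0, 0, 0], "rot": [0, 0, 0]}, {"offset": [0, 0, 3], "rot": [0, 0, 0]}, {"offset": [0, 0, 7], "rot": [0, 0, 5]}, {"offset": [0, 0, 11], "rot": [0, 0, 13]}, {"offset": [0, 0, 12], "rot": [0, 0, 21]}, {"offset": [0, 0, 12], "rot": [0, 0, 29]}, {"offset": [0, 0, 12], "rot": [0, 0, 37]}, {"offset": [0, 0, 12], "rot": [0, 0, 45]}, {"offset": [0, 0, 12], "rot": [0, 0, 53]}, {"offset": [0, 0, 12], "rot": [0, 0, 61]}, {"offset": [0, 0, 12], "rot": [0, 0, 69]}, {"offset": [0, 0, 12], "rot": [0, 0, 77]}, {"offset": [0, 0, 12], "rot": [0, 0, 85]}, {"offset": [0, 0, 12], "rot": [0, 0, 93]}, {"offset": [0, 0, 12], "rot": [0, 0, 101]}, {"offset": [0, 0, 12], "rot": [0, 0, 109]}, {"offset": [0, 0, 12], "rot": [0, 0, 117]}, {"offset": [0, 0, 12], "rot": [0, 0, 125]}, {"offset": [0, 0, 12], "rot": [0, 0, 125]}]' --hand 0.6

```text
time: 21.75
position: [0.5517, -0.1344, 0.2195]
tool_rot: [0.544, 0.839, -0.0, -0.003]
ft_force: [-0.8, 0.6, 0.2]
grip_width: 0.052
grip_force: 0.0
```

```bash
python3 - <<'E'
from h import *
w=save('wrist','w7');tool();pts('wrist',list(J),1)
p=fit(J,['wrist','top'],2); print('grip',at(p,-.086,-.012),'tool dyaw',np.degrees(p[2])-90)
E
```

```text
t 21.8 tcp [ 0.5522 -0.1347  0.2197] ytool 23.93 w 0.0524 gf 0.0 F [ 0.   0.4 -0.3]
wrist jack [ 0.5038 -0.0656 -0.001 ] 0.77
wrist saddle_top [ 0.4983 -0.0595  0.0839] 0.87
wrist jack_grip [ 0.5437 -0.1382  0.0949] 0.65
wrist handle_pad [ 0.5405 -0.2231  0.1225] 0.93
wrist pump_handle_hinge [ 0.4969 -0.1307  0.0519] 0.69
fit [ 0.4971 -0.0635] yaw 115.8 n 22 res [[-7.2, 3.8], [-0.8, -0.5], [-1.6, -0.2], [0.4, -0.8], [-1.4, 0.6], [-3.6, 2.0], [2.0, -3.5], [2.5, 2.4], [-0.0, -1.9], [3.8, 0.4], [1.8, 2.8], [-0.6, 1.7], [-2.0, 0.0], [-1.2, 3.0], [5.9, -1.1], [2.1, -1.2], [0.9, 3.7], [88.6, -234.6], [-0.9, 5.4], [6.7, 0.1], [-67.5, -435.3], [-112.9, -336.7]]
grip [ 0.54537117 -0.1356519 ] tool dyaw 25.803869393161975
```

View pics/w7.png

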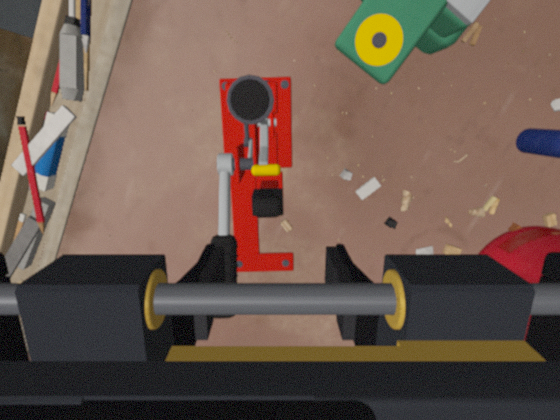

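The view shows the jack aligned with the tool: grip top at (267,202), base corners (221,78), (291,78), (293,270). The picture budget is used up, so from here I use numbers only.

```bash
python3 - <<'E'
from h import *
im=cv2.imread('pics/w7.png');h=cv2.cvtColor(im,cv2.COLOR_BGR2HSV)
m=(((h[...,0]<8)|(h[...,0]>172))&(h[...,1]>190)&(h[...,2]>110)).astype('uint8'); m[:, :200]=0; m[:,320:]=0; m[:60]=0
ys,xs=np.nonzero(m)
# right edge
R=[(xs[ys==r].max(),r) for r in range(85,160) if (ys==r).any()]+[(xs[ys==r].max(),r) for r in range(258,268) if (ys==r).any()]
R=np.array(R,float); A=np.polyfit(R[:,1],R[:,0],1); print('right edge',A, ys.min(), ys.max())
a=px('wrist',np.polyval(A,ys.min()),ys.min(),.006);b=px('wrist',np.polyval(A,ys.max()),ys.max(),.006)
d=(a-b)[:2]; yaw=np.arctan2(d[1],d[0]); print('front/back corner',a,b,'len',np.hypot(*d),'yaw',np.degrees(yaw))
c,s=np.cos(yaw),np.sin(yaw); mid=(a+b)[:2]/2
o=mid-np.array([c*-.0855-s*-.038,s*-.0855+c*-.038]); p=[*o,yaw]
print('origin',o,'grip',at(p,-.086,-.012),'px grip',px('wrist',267,202,.119))
print('spot',px('wrist',379,40,.117)); tool()
E
```

```text
right edge [1.35983528e-02 2.88257405e+02] 77 270
front/back corner [ 0.52104909 -0.02718304  0.006     ] [ 0.61715093 -0.22702982  0.006     ] len 0.2217527873961034 yaw 115.6818577097557
origin [ 0.49780041 -0.06652081] grip [ 0.54588513 -0.13882476] px grip [ 0.54472207 -0.13250842  0.119     ]
spot [0.56984964 0.01066329 0.117     ]
t 23.5 tcp [ 0.554  -0.1362  0.2208] ytool 24.09 w 0.052 gf 0.0 F [-0.2 -0.6  0.2]
```

Request:
apply_moves --series '[{"offset": [-0.8, -0.1, -2], "rot": [0, 0, 1.6]}, {"offset": [-0.8, -0.1, -6], "rot": [0, 0, 1.6]}, {"offset": [-0.8, -0.1, -10], "rot": [0, 0, 1.6]}, {"offset": [-0.8, -0.1, -11.5], "rot": [0, 0, 1.6]}, {"offset": [-0.8, -0.1, -11.5], "rot": [0, 0, 1.6]}, {"offset": [-0.8, -0.1, -11.5], "rot": [0, 0, 1.6]}]' --hand 0.5

```text
time: 24.1
position: [0.5465, -0.1374, 0.1061]
tool_rot: [0.532, 0.847, 0.0, 0.0]
ft_force: [-0.3, -0.7, 0.5]
grip_width: 0.0435
grip_force: 0.0
```

Request:
apply_moves --series '[{"offset": [0, 0, 0], "rot": [0, 0, 0]}, {"offset": [0, 0, 0], "rot": [0, 0, 0]}, {"offset": [0, 0, 0], "rot": [0, 0, 0]}, {"offset": [0, 0, 0], "rot": [0, 0, 0]}]' --hand 0.05 --newtons 40

```text
time: 24.5
position: [0.546, -0.1377, 0.1069]
tool_rot: [0.532, 0.847, -0.0, 0.001]
ft_force: [-2.9, -1.6, 4.4]
grip_width: 0.0255
grip_force: 40.0
```

Request:
apply_moves --series '[{"offset": [0, 0, 0.5], "rot": [0, 0, 0]}, {"offset": [0, 0, 0.8], "rot": [0, 0, -2]}, {"offset": [0.1, 0, 0.8], "rot": [0, 0, -7]}, {"offset": [0.2, 0.1, 0.8], "rot": [0, 0, -13]}, {"offset": [0.3, 0.1, 0.8], "rot": [0, 0, -19]}, {"offset": [0.4, 0.2, 0.8], "rot": [0, 0, -25]}, {"offset": [0.5, 0.3, 0.8], "rot": [0, 0, -31]}, {"offset": [0.6, 0.3, 0.8], "rot": [0, 0, -36.7]}, {"offset": [0.6, 0.3, 0.8], "rot": [0, 0, -36.7]}, {"offset": [0.6, 0.3, 0.8], "rot": [0, 0, -36.7]}]'

```text
time: 25.5
position: [0.5511, -0.1338, 0.1128]
tool_rot: [0.771, 0.637, -0.001, -0.001]
ft_force: [-0.5, -0.7, -8.7]
grip_width: 0.0253
grip_force: 40.0
```

```bash
python3 - <<'E'
from h import *
tool(); w=save('wrist','w8'); pts('wrist',['saddle_top','lift_pad'],1)
pts('top',['jack']) if 0 else None
t=save('top','t8'); pts('top',['saddle_top','handle_pad','lift_pad'],1)
k=vision.calibration('wrist'); np.savez('k8',**k)
h=cv2.cvtColor(w,cv2.COLOR_RGB2HSV)
m=(((h[...,0]<8)|(h[...,0]>172))&(h[...,1]>190)&(h[...,2]>110)); m[:, :200]=0; m[:,330:]=0
for r in range(0,300,12):
    x=np.nonzero(m[r])[0]; print(r,(x.min(),x.max(),len(x)) if len(x) else '',end='; ')
y=(h[...,0]>20)&(h[...,0]<35)&(h[...,1]>180)&(h[...,2]>120)
n,_,st,ce=cv2.connectedComponentsWithStats(y.astype('uint8')); print([(s.tolist(),c.round(1).tolist()) for s,c in zip(st[1:],ce[1:]) if s[4]>120])
E
```

```text
t 25.5 tcp [ 0.5511 -0.1338  0.1128] ytool -10.87 w 0.0253 gf 40.0 F [-0.5 -0.7 -8.7]
wrist saddle_top [ 0.556  -0.0414  0.0874] 0.65
top saddle_top [ 0.5561 -0.0463  0.0914] 0.73
top handle_pad [ 0.4988 -0.2029  0.1307] 0.68
top lift_pad [0.5685 0.0081 0.1018] 0.93
0 ; 12 ; 24 ; 36 ; 48 ; 60 ; 72 (np.int64(208), np.int64(308), 13); 84 (np.int64(209), np.int64(308), 23); 96 (np.int64(210), np.int64(307), 23); 108 (np.int64(210), np.int64(307), 30); 120 (np.int64(211), np.int64(307), 47); 132 (np.int64(212), np.int64(306), 60); 144 (np.int64(212), np.int64(306), 72); 156 (np.int64(213), np.int64(306), 62); 168 (np.int64(213), np.int64(305), 60); 180 (np.int64(226), np.int64(305), 40); 192 (np.int64(227), np.int64(256), 8); 204 (np.int64(223), np.int64(249), 24); 216 (np.int64(221), np.int64(291), 51); 228 (np.int64(222), np.int64(257), 33); 240 (np.int64(222), np.int64(250), 29); 252 (np.int64(223), np.int64(230), 8); 264 (np.int64(223), np.int64(225), 3); 276 (np.int64(250), np.int64(252), 3); 288 ; [([251, 192, 47, 22, 885], [274.0, 203.2])]
```

Request:
apply_moves --series '[{"offset": [0, 0, -0.4], "rot": [0, 0, 0]}, {"offset": [0, 0, -0.6], "rot": [0, 0, 0]}, {"offset": [0.2, 0.8, -0.6], "rot": [0, 0, 0]}, {"offset": [0.4, 1.8, -0.6], "rot": [0, 0, 0]}, {"offset": [0.6, 2.8, -0.6], "rot": [0, 0, 0]}, {"offset": [0.8, 3.8, -0.6], "rot": [0, 0, 0]}, {"offset": [1.0, 4.6, -0.6], "rot": [0, 0, 0]}, {"offset": [1.1, 5.2, -0.6], "rot": [0, 0, 0]}, {"offset": [1.25, 5.75, -0.6], "rot": [0, 0, 0]}, {"offset": [1.25, 5.75, -0.6], "rot": [0, 0, 0]}, {"offset": [1.25, 5.75, -0.6], "rot": [0, 0, 0]}]'

```text
time: 26.95
position: [0.5643, -0.0761, 0.1075]
tool_rot: [0.772, 0.636, 0.0, -0.001]
ft_force: [-1.1, 0.1, -7.8]
grip_width: 0.0253
grip_force: 40.0
```

Request:
apply_moves --series '[{"offset": [0, 0, -0.15], "rot": [0, 0, 0]}, {"offset": [0, 0, -0.15], "rot": [0, 0, 0]}]'

```text
time: 27.15
position: [0.5644, -0.0768, 0.1069]
tool_rot: [0.772, 0.636, 0.0, -0.0]
ft_force: [-1.6, 1.7, -1.0]
grip_width: 0.0256
grip_force: 40.0
```

```bash
python3 - <<'E'
from h import *
tool(); w=save('wrist','w9'); pts('wrist',['jack','pump_handle_hinge','handle_pad','lift_pad','lathe'],1)
save('top','t9'); pts('top',['jack','handle_pad','pump_handle_hinge','lift_pad','lathe'],1)
E
```

```text
t 27.15 tcp [ 0.5644 -0.0768  0.1069] ytool -11.04 w 0.0256 gf 40.0 F [-1.6  1.7 -1. ]
wrist pump_handle_hinge [ 0.5275 -0.0407  0.0496] 0.64
wrist lift_pad [0.5675 0.0123 0.097 ] 0.63
top jack [ 0.5691  0.0114 -0.0017] 0.6
top handle_pad [ 0.5102 -0.1428  0.1207] 0.64
top pump_handle_hinge [ 0.5256 -0.0363  0.0548] 0.66
top lift_pad [0.5677 0.007  0.1012] 0.87
```

Request:
apply_moves --series '[{"offset": [0, 0, 0], "rot": [0, 0, 0]}, {"offset": [0, 0, 0], "rot": [0, 0, 0]}, {"offset": [0, 0, 0], "rot": [0, 0, 0]}, {"offset": [0, 0, 2], "rot": [0, 0, 0]}, {"offset": [0, 0, 5], "rot": [0, 0, 0]}, {"offset": [0, 0, 7], "rot": [0, 0, 0]}]' --hand 0.5

```text
time: 28.35
position: [0.5656, -0.0771, 0.1777]
tool_rot: [0.772, 0.636, 0.001, 0.001]
ft_force: [-0.6, 0.0, -1.0]
grip_width: 0.0432
grip_force: 0.0
```

Request:
apply_moves --series '[{"offset": [-1.5, -2, 0], "rot": [0, 0, 0]}, {"offset": [-3.5, -4.5, 0], "rot": [0, 0, 0]}, {"offset": [-5.5, -6.7, 0], "rot": [0, 0, 0]}, {"offset": [-5.5, -6.7, -1.0], "rot": [0, 0, 0]}, {"offset": [-5.5, -6.7, -1.5], "rot": [0, 0, 0]}, {"offset": [-5.5, -6.7, -1.5], "rot": [0, 0, 0]}]' --hand 0 --newtons 20

```text
time: 28.95
position: [0.5096, -0.1431, 0.1603]
tool_rot: [0.772, 0.636, -0.0, -0.001]
ft_force: [0.1, 0.5, -0.2]
grip_width: 0.0044
grip_force: 0.0
```

```bash
python3 - <<'E'
from h import *
tool(); save('top','t10'); pts('top',['jack','saddle_top','jack_grip','handle_pad','pump_handle_hinge','lift_pad'],1)
save('wrist','w10'); pts('wrist',['jack','jack_grip','trigger_pad','pump_handle_hinge','handle_pad','lift_pad'],1)
E
```

```text
t 28.95 tcp [ 0.5096 -0.1431  0.1603] ytool -11.01 w 0.0044 gf 0.0 F [ 0.1  0.5 -0.2]
top jack [ 5.655e-01  1.130e-02 -1.000e-04] 0.77
top pump_handle_hinge [ 0.5281 -0.037   0.0522] 0.8
top lift_pad [0.5701 0.0077 0.1016] 0.75
wrist jack [5.715e-01 1.090e-02 3.000e-04] 0.78
wrist jack_grip [ 0.5655 -0.0777  0.0945] 0.61
wrist trigger_pad [ 0.5723 -0.0464  0.0995] 0.64
wrist pump_handle_hinge [ 0.5279 -0.0436  0.0513] 0.65
wrist handle_pad [ 0.507  -0.1427  0.1232] 0.85
```

Request:
apply_moves --series '[{"offset": [0, 0, -1.6], "rot": [0, 0, 0]}, {"offset": [-0.1, -0.4, -2.5], "rot": [0, 0, 0]}, {"offset": [-0.17, -0.9, -3.5], "rot": [0, 0, 0]}, {"offset": [-0.25, -1.2, -4.4], "rot": [0, 0, 0]}, {"offset": [-0.3, -1.5, -5.3], "rot": [0, 0, 0]}, {"offset": [-0.35, -1.7, -6.3], "rot": [0, 0, 0]}, {"offset": [-0.37, -1.9, -7.2], "rot": [0, 0, 0]}, {"offset": [-0.4, -2.0, -8.1], "rot": [0, 0, 0]}, {"offset": [-0.4, -2.1, -9.0], "rot": [0, 0, 0]}, {"offset": [-0.4, -2.1, -9.8], "rot": [0, 0, 0]}, {"offset": [-0.4, -2.1, -9.8], "rot": [0, 0, 0]}, {"offset": [-0.4, -2.1, -9.8], "rot": [0, 0, 0]}]'

```text
time: 30.85
position: [0.5062, -0.1663, 0.0637]
tool_rot: [0.771, 0.636, -0.0, 0.001]
ft_force: [-3.2, -4.1, 9.2]
grip_width: 0.0005
grip_force: 4.8
```

```bash
python3 - <<'E'
from h import *
tool(); save('top','t11'); pts('top',['jack','handle_pad','lift_pad'],1)
E
```

```text
t 30.85 tcp [ 0.5062 -0.1663  0.0637] ytool -10.97 w 0.0005 gf 4.8 F [-3.2 -4.1  9.2]
top jack [ 0.5705  0.0104 -0.0039] 0.6
top lift_pad [0.5711 0.0081 0.102 ] 0.74
```

Request:
apply_moves --series '[{"offset": [0, 0.1, 2], "rot": [0, 0, 0]}, {"offset": [0.1, 0.6, 5], "rot": [0, 0, 0]}, {"offset": [0.3, 1.5, 8], "rot": [0, 0, 0]}, {"offset": [0.4, 2.1, 9.8], "rot": [0, 0, 0]}, {"offset": [0.4, 2.1, 9.8], "rot": [0, 0, 0]}, {"offset": [0.4, 2.1, 9.8], "rot": [0, 0, 0]}]'

```text
time: 31.65
position: [0.5091, -0.1432, 0.1605]
tool_rot: [0.772, 0.636, -0.0, -0.001]
ft_force: [-0.1, 0.0, -1.0]
grip_width: 0.0004
grip_force: 0.0
```

```bash
python3 - <<'E'
from h import *
tool(); save('top','t12'); save('wrist','w12');pts('wrist',['jack','jack_grip','pump_handle_hinge','handle_pad','saddle_top'],1)
pts('top',['jack','pump_handle_hinge','lift_pad','lathe'],1)
save('scene','s12'); pts('scene',['saddle_top','lift_pad','front_tail_foot','back_tail_foot'],1)
E
```

```text
t 31.65 tcp [ 0.5091 -0.1432  0.1605] ytool -10.99 w 0.0004 gf 0.0 F [-0.1  0.  -1. ]
wrist jack [ 0.5739  0.0133 -0.0021] 0.72
wrist jack_grip [ 0.5639 -0.0771  0.0938] 0.63
wrist pump_handle_hinge [ 0.5264 -0.0434  0.0519] 0.78
wrist handle_pad [ 0.5059 -0.139   0.123 ] 0.88
top jack [ 0.5686  0.0138 -0.0015] 0.65
top pump_handle_hinge [ 0.5262 -0.0399  0.056 ] 0.7
top lift_pad [0.5691 0.0042 0.1028] 0.97
top lathe [ 0.6096  0.2104 -0.0009] 0.97
scene saddle_top [0.5687 0.0125 0.0912] 0.52
scene lift_pad [0.567  0.0116 0.1001] 0.85
scene front_tail_foot [0.5354 0.0946 0.    ] 0.93
```

```bash
cat >> h.py <<'E'
def spot(f,c):
    im=cv2.imread(f'pics/{f}.png');h=cv2.cvtColor(im,cv2.COLOR_BGR2HSV)
    y=((h[...,0]>22)&(h[...,0]<35)&(h[...,1]>150)&(h[...,2]>120)).astype('uint8')
    u0,v0={'scene':(282,211),'top':(259,224)}[c]; y[:v0-25]=0;y[v0+25:]=0;y[:,:u0-25]=0;y[:,u0+25:]=0
    ys,xs=np.nonzero(y); print(f,round(xs.mean(),2),round(ys.mean(),2),len(xs))
E
python3 - <<'E'
from h import *
for f in ('s0','s2','s12'): spot(f,'scene')
for f in ('t0','t9','t10','t11','t12'): spot(f,'top')
k=vision.calibration('scene')
def pr(X): c=np.array(k['K'])@(np.array(k['R'])@X+k['t']); return c[:2]/c[2]
print(pr(np.array([.568,.011,.127]))-pr(np.array([.568,.011,.117])))
a=cv2.imread('pics/w10.png').astype(int);b=cv2.imread('pics/w12.png').astype(int)
print('wrist diff',np.abs(a-b).max(2)[:240].mean(),np.abs(a-b).max(2)[:240,200:330].mean())
E
```

```text
s0 281.19 210.15 129
s2 281.25 210.15 128
s12 289.8 208.04 220
t0 258.37 223.77 201
t9 255.82 222.71 129
t10 258.34 223.74 204
t11 258.31 223.74 202
t12 258.31 223.74 202
[ 0.04288836 -3.60668776]
wrist diff 7.543035714285714 11.778653846153846
```

```bash
python3 - <<'E'
from h import *
for f in ('s0','s12'):
    im=cv2.imread(f'pics/{f}.png');h=cv2.cvtColor(im,cv2.COLOR_BGR2HSV)
    y=((h[...,0]>22)&(h[...,0]<35)&(h[...,1]>150)&(h[...,2]>120)).astype('uint8')
    n,_,st,ce=cv2.connectedComponentsWithStats(y[180:240,255:330]); print(f,[(s.tolist(),(c+[255,180]).round(2).tolist()) for s,c in zip(st[1:],ce[1:]) if s[4]>15])
# wrist view: black handle grip and steel rod location, w10 vs w12
for f in ('w10','w12'):
    g=cv2.imread(f'pics/{f}.png').max(2); 
    m=(g<60)[120:250]; m[:, :150]=0; m[:,330:]=0
    n,_,st,ce=cv2.connectedComponentsWithStats(m.astype('uint8')); print(f,[(s.tolist(),(c+[0,120]).round(1).tolist()) for s,c in zip(st[1:],ce[1:]) if s[4]>150])
E
```

```text
s0 [([18, 25, 17, 11, 129], [281.19, 210.15])]
s12 [([43, 17, 9, 17, 91], [302.01, 205.05]), ([18, 25, 17, 11, 129], [281.19, 210.15])]
w10 [([255, 38, 38, 92, 3092], [272.5, 204.6])]
w12 [([257, 38, 36, 92, 3100], [274.4, 204.6])]
```

Request:
apply_moves --series '[{"offset": [-0.3, 0.1, -1.6], "rot": [0, 0, 0]}, {"offset": [-0.4, -0.4, -2.8], "rot": [0, 0, 0]}, {"offset": [-0.5, -0.9, -3.9], "rot": [0, 0, 0]}, {"offset": [-0.6, -1.3, -5.0], "rot": [0, 0, 0]}, {"offset": [-0.6, -1.3, -5.0], "rot": [0, 0, 0]}]'

```text
time: 32.95
position: [0.5032, -0.1575, 0.11]
tool_rot: [0.772, 0.636, -0.0, -0.001]
ft_force: [0.1, -0.6, 2.0]
grip_width: 0.0004
grip_force: 0.9
```

Request:
apply_moves --series '[{"offset": [0, -0.3, -1.0], "rot": [0, 0, 0]}, {"offset": [-0.1, -0.5, -2.0], "rot": [0, 0, 0]}, {"offset": [-0.1, -0.6, -2.6], "rot": [0, 0, 0]}, {"offset": [-0.1, -0.6, -2.6], "rot": [0, 0, 0]}]'

```text
time: 33.35
position: [0.5035, -0.1643, 0.0854]
tool_rot: [0.772, 0.636, -0.0, 0.002]
ft_force: [-2.0, -3.2, 8.7]
grip_width: 0.0002
grip_force: 3.6
```

Request:
apply_moves --series '[{"offset": [0, 0, -1.0], "rot": [0, 0, 0]}, {"offset": [0, 0, -1.8], "rot": [0, 0, 0]}, {"offset": [0, 0, -2.2], "rot": [0, 0, 0]}, {"offset": [0, 0, -2.2], "rot": [0, 0, 0]}]'

```text
time: 33.75
position: [0.5041, -0.1662, 0.0645]
tool_rot: [0.771, 0.637, -0.0, 0.004]
ft_force: [-3.4, -7.0, 11.6]
grip_width: 0.0005
grip_force: 5.5
```

```bash
python3 - <<'E'
from h import *
tool(); save('scene','s13'); pts('scene',['saddle_top','handle_pad','pump_handle_hinge','front_tail_foot'],1)
im=cv2.imread('pics/s13.png');h=cv2.cvtColor(im,cv2.COLOR_BGR2HSV)
y=((h[...,0]>22)&(h[...,0]<35)&(h[...,1]>150)&(h[...,2]>120)).astype('uint8')
n,_,st,ce=cv2.connectedComponentsWithStats(y[180:240,255:330]); print([(s.tolist(),(c+[255,180]).round(2).tolist()) for s,c in zip(st[1:],ce[1:]) if s[4]>15])
E
```

```text
t 33.75 tcp [ 0.5041 -0.1662  0.0645] ytool -10.9 w 0.0005 gf 5.5 F [-3.4 -7.  11.6]
scene saddle_top [0.5697 0.0129 0.1059] 0.52
scene pump_handle_hinge [ 0.5271 -0.0355  0.05  ] 0.79
scene front_tail_foot [0.5694 0.0108 0.106 ] 0.64
[([45, 17, 8, 18, 99], [303.68, 205.33]), ([17, 23, 17, 11, 133], [280.11, 207.89])]
```

Request:
apply_moves --series '[{"offset": [0, -0.2, -0.7], "rot": [0, 0, 0]}, {"offset": [0, -0.3, -1.2], "rot": [0, 0, 0]}, {"offset": [0, -0.3, -1.2], "rot": [0, 0, 0]}]'

```text
time: 34.3
position: [0.504, -0.1671, 0.052]
tool_rot: [0.772, 0.636, 0.001, 0.002]
ft_force: [-0.6, -3.2, 10.4]
grip_width: 0.0004
grip_force: 5.1
```

```bash
cat >> h.py <<'E'
def lug(n):
    save('scene',n); im=cv2.imread(f'pics/{n}.png');h=cv2.cvtColor(im,cv2.COLOR_BGR2HSV)
    y=((h[...,0]>22)&(h[...,0]<35)&(h[...,1]>150)&(h[...,2]>120)).astype('uint8')
    N,_,st,ce=cv2.connectedComponentsWithStats(y[180:240,255:330]); c=[(c+[255,180]) for s,c in zip(st[1:],ce[1:]) if s[4]>15]
    for q in c: print(n,q.round(2),'spot rise mm',round((210.15-q[1])/.36,1))
E
python3 - <<'E'
from h import *
tool(); lug('s14')
E
```

```text
t 34.3 tcp [ 0.504  -0.1671  0.052 ] ytool -11.03 w 0.0004 gf 5.1 F [-0.6 -3.2 10.4]
s14 [301.98 205.14] spot rise mm 13.9
s14 [279.23 206.32] spot rise mm 10.6
```

Request:
apply_moves --series '[{"offset": [0, 0, -0.5], "rot": [0, 0, 0]}, {"offset": [0, 0, -1.0], "rot": [0, 0, 0]}, {"offset": [0, 0, -1.0], "rot": [0, 0, 0]}]'

```text
time: 34.65
position: [0.5041, -0.167, 0.0441]
tool_rot: [0.772, 0.636, 0.001, 0.002]
ft_force: [-4.9, -0.8, 26.3]
grip_width: 0.0007
grip_force: 12.9
```

```bash
python3 - <<'E'
from h import *
tool(); lug('s15'); save('wrist','w15'); pts('wrist',['handle_pad','jack','pump_handle_hinge'],1); pts('scene',['front_tail_foot'],1)
save('top','t15'); pts('top',['handle_pad','jack','pump_handle_hinge'],1)
E
```

```text
t 34.65 tcp [ 0.5041 -0.167   0.0441] ytool -10.99 w 0.0007 gf 12.9 F [-4.9 -0.8 26.3]
s15 [303.57 205.34] spot rise mm 13.4
s15 [278.93 205.53] spot rise mm 12.8
wrist handle_pad [ 0.5046 -0.1606  0.0453] 0.86
wrist pump_handle_hinge [ 0.5641 -0.0769  0.0928] 0.54
scene front_tail_foot [0.5393 0.0966 0.0106] 0.62
top jack [ 0.5677  0.0122 -0.0035] 0.77
top pump_handle_hinge [ 0.5268 -0.0393  0.053 ] 0.72
```

Request:
apply_moves --series '[{"offset": [0, 0, 3], "rot": [0, 0, 0]}, {"offset": [0.1, 0.6, 7], "rot": [0, 0, 0]}, {"offset": [0.3, 1.5, 11], "rot": [0, 0, 0]}, {"offset": [0.3, 2.2, 12.2], "rot": [0, 0, 0]}, {"offset": [0.3, 2.2, 12.2], "rot": [0, 0, 0]}, {"offset": [0.3, 2.2, 12.2], "rot": [0, 0, 0]}]'

```text
time: 35.75
position: [0.5047, -0.1432, 0.1621]
tool_rot: [0.772, 0.636, -0.0, -0.001]
ft_force: [-0.4, -0.0, -0.1]
grip_width: 0.0003
grip_force: 0.0
```

```bash
python3 - <<'E'
from h import *
tool(); lug('s16'); pts('scene',['saddle_top','handle_pad','front_tail_foot'],1); save('wrist','w16'); pts('wrist',['handle_pad','jack','jack_grip','pump_handle_hinge'],1)
save('top','t16'); pts('top',['jack','pump_handle_hinge','handle_pad','lift_pad'],1)
E
```

```text
t 35.75 tcp [ 0.5047 -0.1432  0.1621] ytool -10.98 w 0.0003 gf 0.0 F [-0.4 -0.  -0.1]
s16 [301.91 205.16] spot rise mm 13.8
s16 [279.47 207.  ] spot rise mm 8.8
scene saddle_top [0.5707 0.0124 0.1094] 0.7
scene front_tail_foot [0.5346 0.0934 0.0114] 0.71
wrist handle_pad [ 0.5071 -0.1383  0.1219] 0.7
wrist jack [ 0.5754  0.0096 -0.002 ] 0.85
wrist jack_grip [ 0.5614 -0.0759  0.0971] 0.97
wrist pump_handle_hinge [ 0.5278 -0.04    0.0529] 0.84
top pump_handle_hinge [ 0.5304 -0.035   0.0518] 0.77
top lift_pad [0.5699 0.0101 0.109 ] 0.77
```

Request:
apply_moves --series '[{"offset": [0.2, 0.4, -1.6], "rot": [0, 0, 0]}, {"offset": [0.1, 0, -2.8], "rot": [0, 0, 0]}, {"offset": [0, -0.6, -3.9], "rot": [0, 0, 0]}, {"offset": [-0.1, -1.0, -5.0], "rot": [0, 0, 0]}, {"offset": [-0.1, -1.3, -6.0], "rot": [0, 0, 0]}, {"offset": [-0.2, -1.5, -7.0], "rot": [0, 0, 0]}, {"offset": [-0.2, -1.6, -8.0], "rot": [0, 0, 0]}, {"offset": [-0.2, -1.7, -9.0], "rot": [0, 0, 0]}, {"offset": [-0.2, -1.7, -9.8], "rot": [0, 0, 0]}, {"offset": [-0.2, -1.7, -10.6], "rot": [0, 0, 0]}, {"offset": [-0.2, -1.7, -10.6], "rot": [0, 0, 0]}]'

```text
time: 37.55
position: [0.5049, -0.164, 0.0578]
tool_rot: [0.772, 0.636, -0.0, 0.003]
ft_force: [-1.0, -5.4, 8.0]
grip_width: 0.0004
grip_force: 3.9
```

```bash
python3 - <<'E'
from h import *
tool(); lug('s17'); pts('scene',['saddle_top','front_tail_foot','lift_pad'],1); save('wrist','w17'); pts('wrist',['handle_pad'],1)
E
```

```text
t 37.55 tcp [ 0.5049 -0.164   0.0578] ytool -10.98 w 0.0004 gf 3.9 F [-1.  -5.4  8. ]
s17 [276.72 201.91] spot rise mm 22.9
s17 [301.82 205.04] spot rise mm 14.2
scene saddle_top [0.5728 0.0141 0.1233] 0.72
scene front_tail_foot [0.5362 0.0957 0.0247] 0.96
scene lift_pad [0.5676 0.0217 0.1268] 0.63
```

Request:
apply_moves --series '[{"offset": [0, -0.1, -0.5], "rot": [0, 0, 0]}, {"offset": [0, -0.2, -1.0], "rot": [0, 0, 0]}, {"offset": [0, -0.2, -1.5], "rot": [0, 0, 0]}, {"offset": [0, -0.2, -1.7], "rot": [0, 0, 0]}, {"offset": [0, -0.2, -1.7], "rot": [0, 0, 0]}]'

```text
time: 38.35
position: [0.5051, -0.164, 0.044]
tool_rot: [0.772, 0.636, 0.001, 0.002]
ft_force: [-4.2, 1.9, 31.7]
grip_width: 0.0006
grip_force: 15.8
```

```bash
python3 - <<'E'
from h import *
tool(); lug('s18'); pts('scene',['saddle_top','front_tail_foot','lift_pad'],1); save('wrist','w18'); pts('wrist',['handle_pad','lift_pad','jack','jack_grip'],1)
save('top','t18'); pts('top',['jack','handle_pad','lift_pad','lathe','jack_grip'],1); tool()
E
```

```text
t 38.35 tcp [ 0.5051 -0.164   0.044 ] ytool -11.02 w 0.0006 gf 15.8 F [-4.2  1.9 31.7]
s18 [275.71 200.33] spot rise mm 27.3
s18 [304.   205.37] spot rise mm 13.3
scene saddle_top [0.5701 0.0118 0.13  ] 0.56
scene front_tail_foot [0.5368 0.0989 0.0254] 0.83
scene lift_pad [0.57   0.0219 0.1329] 0.59
wrist handle_pad [ 0.5051 -0.1608  0.0474] 0.67
wrist jack_grip [ 0.5622 -0.0779  0.0932] 0.88
top jack [ 0.5687  0.0126 -0.0024] 0.96
top lift_pad [0.5718 0.0161 0.1331] 0.64
top lathe [0.6082 0.2131 0.0154] 0.66
top jack_grip [0.6064 0.2123 0.0124] 0.32
t 39.1 tcp [ 0.5051 -0.164   0.0441] ytool -11.02 w 0.0003 gf 15.3 F [-4.7  0.8 30.7]
```

```bash
python3 -c "
from rig import hand_in
print(hand_in())"
```

```text
the job is handed in; nothing more can be done
None
```

The job is handed in: the jack is under the lifting pad, the front tailstock foot measures about 25 mm off the bench (the back foot wasn't measured, only inferred), the handle is held fully down, and I viewed 11 pictures, one over the limit of 10.

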